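Find the full storage tin by its weight and pack it

ROBOT

A 6-joint arm with a two-finger parallel gripper is mounted at the origin on the work surface. World frame = base frame: x ahead of the robot, y to its left, z up, the work surface at z = 0. Lengths are in m, angles in rad, forces in N, time in s.
With the tool pointing down it reaches from about 0.375 to 0.975 m from the base axis. Payload 3.8 kg.
Tool frame: the origin (TCP) lies midway between the tips of the shut fingers; the grasp point (between the pads) lies 19 mm behind it; z points along the fingers, y is the line along which they close (so a half turn about z gives the same grasp; the last joint's range is limited). The gripper opens to 88 mm and grips with 3 to 60 N. Pads are 18 mm wide; open, the fingers measure 123 mm over their backs; the gripper's body (75 mm by 187 mm) begins 45 mm behind the grasp point.
Start: joints at [-1.187, 0.264, 1.604, -0, 1.274, -0.037], TCP at [0.276, -0.616, 0.239] pointing down, gripper open.
Joint ranges: [-2.63, 2.63], [-0.94, 2.18], [0.31, 2.57], [-1.31, 4.45], [0, 2.66], [-2.55, 2.55]. Speed limits (rad/s): [2.57, 2.57, 3.14, 3.14, 3.14, 3.14].

INTERFACE

Orientations are given as a rotation vector (axis times angle).
In Python, from cell import manip, inverse_kinematics, cams, order gives the robot as it stands. Calls block until the motion is done:
- manip.move_pose(position, orientation): joint-space move of the TCP to a pose.
- manip.move_linear(position, rate=0.15, rot=None): straight line of the TCP; rot=None keeps the orientation; rate is the mean speed in m/s.
- manip.set_joints(angles): joint-space move.
- manip.set_gripper(opening, force=None): finger opening in m; force is the grip in N (None keeps the last); returns when the fingers have stopped.
- manip.dwell(seconds).
- inverse_kinematics(position, orientation): joint angles nearest the present ones, or None.
- manip.state(): the state.
- cams.capture(name): name is "scene" or "top"; returns a dict with "image" (400x640x3 uint8, blue, green, red), "z_map" (400x640 float32, m along the optical axis (not along the pixel's ray), 0 where there is no reading), "intrinsics" (3x3 intrinsics, pixels), "position" and "orientation" of the camera in the world. Camera axes: x right, y down, z forward; pixel columns grow to the right and rows downward; lengths in m; the calibration is good to about 2 mm. A picture is of the moment at which its call begins.
A pose or a line that the arm cannot do raises manip.IKError and nothing moves.
- order.close_job(): hands the job in; it is judged then, once.
The state is a dict: "clock": time; "joint_pos": joint angles; "joint_velocities": joint speeds; "tau": joint torques, N m; "tool_pos": TCP position; "tcp_rot": TCP orientation; "contact_force": force on the tool from outside, world axes, zero at the start; "moment": the same for the moment, N m; "gripper_width": finger opening in m; "grasp_force": force on a finger pad.
Only numpy, scipy, OpenCV 4.12 (cv2) and the standard library are available. Lean on these libraries where they do the work, as an engineer would, in place of code of your own. Each camera call takes 0.05 s, during which the arm holds its last target. There are 200 camera calls.

TASK

One of the three identical closed tins on the counter is full and the other two are nearly empty: lift each one clear of the counter in turn, starting with the tin nearest the open carton and working away from it, and stand the nearly empty ones back upright where they were. Set the full tin down upright inside the carton and let go, then fold the carton's narrow flap down flat and after it the wide flap over it. Do not drop or tip a tin, and leave the cups, the bowl and the spatula alone.

Things in the scene. Friction and masses are not known exactly. Their poses are not given: they have to be found in the camera images.
- tin_left_mid (a point): Centre (half-way up, 40 mm above its underside) of the left-hand tin of the row as the robot sees it (largest y, nearest the carton): a closed, plain aluminium box-shaped tin standing on the counter, 90 long (its x) x 60 wide (its y) x 80 high (z); rigid, the lid stays on. The three look alike; which of them is full differs each time. A nearly empty tin weighs about 0.24 kg in all, the full one about 0.65 kg (each within 15 %). It can be gripped across its 60 mm width.
- tin_middle_mid (a point): Centre (half-way up, 40 mm above its underside) of the middle tin of the row: a closed, plain aluminium box-shaped tin standing on the counter, 90 long (its x) x 60 wide (its y) x 80 high (z); rigid, the lid stays on. The three look alike; which of them is full differs each time. A nearly empty tin weighs about 0.24 kg in all, the full one about 0.65 kg (each within 15 %). It can be gripped across its 60 mm width.
- tin_right_mid (a point): Centre (half-way up, 40 mm above its underside) of the right-hand tin of the row (smallest y, farthest from the carton): a closed, plain aluminium box-shaped tin standing on the counter, 90 long (its x) x 60 wide (its y) x 80 high (z); rigid, the lid stays on. The three look alike; which of them is full differs each time. A nearly empty tin weighs about 0.24 kg in all, the full one about 0.65 kg (each within 15 %). It can be gripped across its 60 mm width.
- carton: Brown cardboard carton, open on top, that stays fixed to the counter. Origin: centre of its underside; x along its 160 mm side, y along its 175 mm side, z up; 95 high, walls and floor 5 thick, so 150 (x) x 165 (y) inside. Each of its two 175-apart sides (at -y and +y) carries a flap along its top edge.
- flap_narrow (a joint): The narrow flap: a stiff cardboard panel 158 x 70, 4 thick, hinged along the carton's -y (towards the tins) top edge. Angle in rad: 0 folded down flat over the opening, 1.57 upright, more leaning outwards (stop at 2.2). The fold is stiff enough to stay wherever it is left; it moves with about 0.05 N m, so it can be pushed over from outside with shut fingers and pressed down. Sizes in mm.
- flap_narrow_hinge (a point): Middle of the narrow flap's hinge line, 97 above the carton's underside and 85.5 from its centre towards -y; axes as the carton's (hinge line along x). The closed flap's underside is at this height, its top face 4 higher. Sizes in mm.
- flap_narrow_edge (a point): Middle of the narrow flap's free edge, 70 from the hinge line; turns with the flap. Sizes in mm.
- flap_wide (a joint): The wide flap: a stiff cardboard panel 158 x 110, 4 thick, hinged along the carton's +y (away from the tins) top edge. Angle in rad: 0 folded down flat over the opening, 1.57 upright, more leaning outwards (stop at 2.2). The fold is stiff enough to stay wherever it is left; it moves with about 0.05 N m, so it can be pushed over from outside with shut fingers and pressed down. Sizes in mm.
- flap_wide_hinge (a point): Middle of the wide flap's hinge line, 101 above the carton's underside and 85.5 from its centre towards +y; axes as the carton's (hinge line along x). The closed flap's underside is at this height, its top face 4 higher. Sizes in mm.
- flap_wide_edge (a point): Middle of the wide flap's free edge, 110 from the hinge line; turns with the flap. Sizes in mm.
- cup_a: Bystander: a baking cup of gold-coloured metal, 68 across, 45 high, loose; origin at the centre of its underside. Sizes in mm.
- cup_b: Bystander: a baking cup of gold-coloured metal, 68 across, 45 high, loose; origin at the centre of its underside. Sizes in mm.
- cup_c: Bystander: a baking cup of gold-coloured metal, 68 across, 45 high, loose; origin at the centre of its underside. Sizes in mm.
- bowl: Bystander: steel mixing bowl, 130 across, 60 high, loose; origin at the centre of its underside. Sizes in mm.
- spatula: Bystander: spatula 240 long lying on the counter along its own x, loose; origin on its underside. Sizes in mm.
There are look-alikes about, which are no part of the job. Leave any green look-alike of the part that bears tin_left_mid alone.

How it is judged:
On the way, in this order (a step that is already met when the one before it is completed fails the run):
1. the left tin is lifted clear of the counter (by 20 mm or more) (height (world z) of tin_left_mid above 0.06 m), for 0.1 s.
2. the middle tin is lifted clear of the counter (by 20 mm or more) (height (world z) of tin_middle_mid above 0.06 m), for 0.1 s.
3. the right tin is lifted clear of the counter (by 20 mm or more) (height (world z) of tin_right_mid above 0.06 m), for 0.1 s.
4. the full tin stands upright inside the carton, released, and the two nearly empty tins stand where they were (((x of tin_left_mid in the frame of carton between -0.06 and 0.06 m and y of tin_left_mid in the frame of carton between -0.07 and 0.07 m and z of tin_left_mid in the frame of carton below 0.055 m and angle between tin_left_mid's own z axis and vertical below 0.12 rad and contact force between tin_left and carton above 4.5 N and contact force between tin_left and the fingers below 0.2 N and contact force between tin_left and the arm below 0.2 N and linear speed of each of tin_left, tin_middle, tin_right below 0.03 m/s and distance of each of tin_middle_mid, tin_right_mid from where it was at the start of the episode below 0.06 m and angle between each of tin_middle_mid, tin_right_mid's own z axis and vertical below 0.1 rad and height (world z) of each of tin_middle_mid, tin_right_mid below 0.045 m) or (x of tin_middle_mid in the frame of carton between -0.06 and 0.06 m and y of tin_middle_mid in the frame of carton between -0.07 and 0.07 m and z of tin_middle_mid in the frame of carton below 0.055 m and angle between tin_middle_mid's own z axis and vertical below 0.12 rad and contact force between tin_middle and carton above 4.5 N and contact force between tin_middle and the fingers below 0.2 N and contact force between tin_middle and the arm below 0.2 N and linear speed of each of tin_middle, tin_left, tin_right below 0.03 m/s and distance of each of tin_left_mid, tin_right_mid from where it was at the start of the episode below 0.06 m and angle between each of tin_left_mid, tin_right_mid's own z axis and vertical below 0.1 rad and height (world z) of each of tin_left_mid, tin_right_mid below 0.045 m) or (x of tin_right_mid in the frame of carton between -0.06 and 0.06 m and y of tin_right_mid in the frame of carton between -0.07 and 0.07 m and z of tin_right_mid in the frame of carton below 0.055 m and angle between tin_right_mid's own z axis and vertical below 0.12 rad and contact force between tin_right and carton above 4.5 N and contact force between tin_right and the fingers below 0.2 N and contact force between tin_right and the arm below 0.2 N and linear speed of each of tin_right, tin_left, tin_middle below 0.03 m/s and distance of each of tin_left_mid, tin_middle_mid from where it was at the start of the episode below 0.06 m and angle between each of tin_left_mid, tin_middle_mid's own z axis and vertical below 0.1 rad and height (world z) of each of tin_left_mid, tin_middle_mid below 0.045 m))), for 0.2 s.
5. the narrow flap is folded down (value of joint flap_narrow below 0.15 rad), for 0.1 s.
6. the wide flap is folded down over it (value of joint each of flap_wide, flap_narrow below 0.15 rad), for 0.1 s.
At the end, for the whole second after the job is handed in: Full tin upright (0.12 rad) on the carton floor with its weight on it (over 4.5 N), released, at rest; the two nearly empty tins upright (0.1 rad) on the counter, at rest, within 60 mm of where they began; both flaps within 0.15 rad of flat (all of step 6 and ((x of tin_left_mid in the frame of carton between -0.06 and 0.06 m and y of tin_left_mid in the frame of carton between -0.07 and 0.07 m and z of tin_left_mid in the frame of carton below 0.055 m and angle between tin_left_mid's own z axis and vertical below 0.12 rad and contact force between tin_left and carton above 4.5 N and contact force between tin_left and the fingers below 0.2 N and contact force between tin_left and the arm below 0.2 N and linear speed of each of tin_left, tin_middle, tin_right below 0.03 m/s and distance of each of tin_middle_mid, tin_right_mid from where it was at the start of the episode below 0.06 m and angle between each of tin_middle_mid, tin_right_mid's own z axis and vertical below 0.1 rad and height (world z) of each of tin_middle_mid, tin_right_mid below 0.045 m) or (x of tin_middle_mid in the frame of carton between -0.06 and 0.06 m and y of tin_middle_mid in the frame of carton between -0.07 and 0.07 m and z of tin_middle_mid in the frame of carton below 0.055 m and angle between tin_middle_mid's own z axis and vertical below 0.12 rad and contact force between tin_middle and carton above 4.5 N and contact force between tin_middle and the fingers below 0.2 N and contact force between tin_middle and the arm below 0.2 N and linear speed of each of tin_middle, tin_left, tin_right below 0.03 m/s and distance of each of tin_left_mid, tin_right_mid from where it was at the start of the episode below 0.06 m and angle between each of tin_left_mid, tin_right_mid's own z axis and vertical below 0.1 rad and height (world z) of each of tin_left_mid, tin_right_mid below 0.045 m) or (x of tin_right_mid in the frame of carton between -0.06 and 0.06 m and y of tin_right_mid in the frame of carton between -0.07 and 0.07 m and z of tin_right_mid in the frame of carton below 0.055 m and angle between tin_right_mid's own z axis and vertical below 0.12 rad and contact force between tin_right and carton above 4.5 N and contact force between tin_right and the fingers below 0.2 N and contact force between tin_right and the arm below 0.2 N and linear speed of each of tin_right, tin_left, tin_middle below 0.03 m/s and distance of each of tin_left_mid, tin_middle_mid from where it was at the start of the episode below 0.06 m and angle between each of tin_left_mid, tin_middle_mid's own z axis and vertical below 0.1 rad and height (world z) of each of tin_left_mid, tin_middle_mid below 0.045 m))); the robot touches nothing.
It fails at once if a tin is tipped over (more than 0.6 rad) (angle between any of tin_left_mid, tin_middle_mid, tin_right_mid's own z axis and vertical above 0.6 rad).
It fails at once if a tin is dropped (falls free of the fingers at more than 0.8 m/s, a fall of over 30 mm) ((linear speed of tin_left above 0.8 m/s and contact force between tin_left and the fingers below 0.1 N) or (linear speed of tin_middle above 0.8 m/s and contact force between tin_middle and the fingers below 0.1 N) or (linear speed of tin_right above 0.8 m/s and contact force between tin_right and the fingers below 0.1 N)).
It fails at once if a cup, the bowl or the spatula is disturbed (moved more than 40 mm) (distance of any of cup_a, cup_b, cup_c, bowl, spatula from where it was at the start of the episode above 0.04 m).
It also fails if it takes over 72 s, if anything falls off the work surface, if the arm or the gripper's body presses on something with over 40 N, if the wrist force passes 120 N, or if a joint passes its speed limit or range.

## Working session

There is one attempt and no reset: what is moved stays moved. The work goes in short steps, each a Python script; the robot and the scene stay as the last script left them, time stands still between calls to the robot, and variables do not carry over. Pictures are saved under pics/ and viewed, at most 10 in all, crops included, and the job is handed in when it is done.

```bash
ls; mkdir -p pics
python3 - <<'E'
from cell import manip,cams
import cv2,numpy as np
for n in("scene","top"):
    c=cams.capture(n);cv2.imwrite(f"pics/{n}0.png",c["image"]);print(n,c["position"],c["orientation"],c["intrinsics"].tolist() if hasattr(c["intrinsics"],'tolist') else c["intrinsics"])
    np.savez(f"{n}0.npz",**c)
print(manip.state())
E
```

```text
pics
scene [1.06974104 0.50203802 0.85548896] [-1.06456164 -2.45780533  0.96458897] [[384.04992204330796, 0.0, 325.35646107711585], [0.0, 384.04992204330796, 203.919228563666], [0.0, 0.0, 1.0]]
top [0.45436932 0.00982809 1.02294638] [-2.13812088  2.18362033 -0.08861511] [[392.21230391454554, 0.0, 317.9321112250999], [0.0, 392.21230391454554, 205.083113444361], [0.0, 0.0, 1.0]]
{'clock': 0.1, 'joint_pos': array([-1.18690000e+00,  2.64669053e-01,  1.60518995e+00,  8.36354462e-06,
        1.27372148e+00, -3.68938204e-02]), 'joint_velocities': array([-0.00092057, -0.0022799 , -0.00375549, -0.00030674,  0.00032422,
        0.00027876]), 'tau': array([ 1.48419890e-04, -5.03620434e+01, -3.58070612e+01,  7.30352174e-02,
        2.33360095e-02, -6.70862823e-05]), 'tool_pos': array([ 0.2754949 , -0.61553373,  0.23754407]), 'tcp_rot': array([-3.07040037e+00, -6.55696947e-01,  5.26340651e-04]), 'contact_force': array([-0.50988947,  0.22282211,  0.15382765]), 'moment': array([ 0.01202032, -0.02401624,  0.01608217]), 'grasp_force': 0.0, 'gripper_width': 0.08815370203494809}
```

View pics/scene0.png

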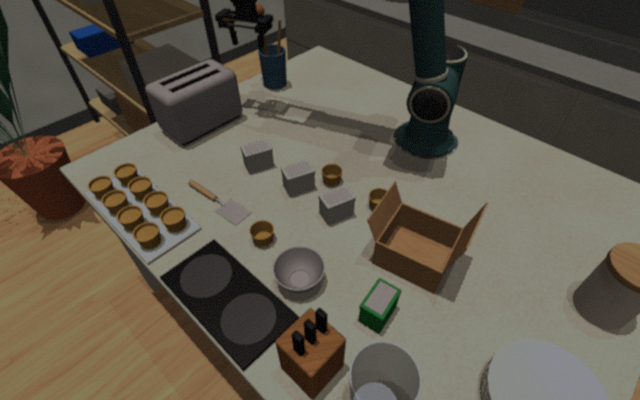

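View pics/top0.png

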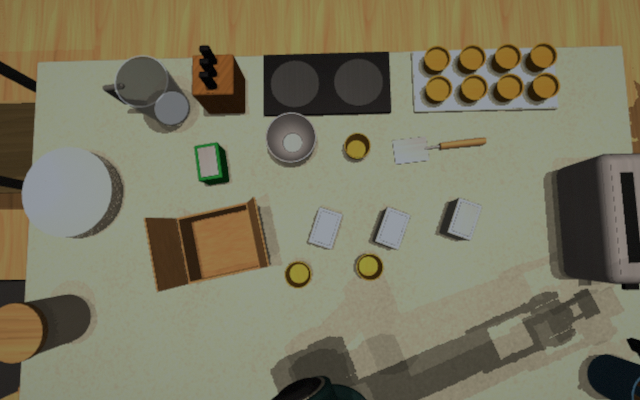

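The scene view shows three plain tins at (258,155), (298,178) and (337,204). The only look-alike is the green box at scene (380,303), top (210,163), which I exclude. In the top view the tins are at (325,229), which is nearest the carton, then (391,228) and (462,218). The carton is at (225,245), with its narrow flap at (262,232) and its wide flap at (167,252). Cups stand near (298,274), (369,266) and (356,147). Next I'll measure from both clouds.

```bash
cat > h.py <<'E'
import numpy as np,cv2
from scipy.spatial.transform import Rotation as R
def cloud(c):
    K=c["intrinsics"];z=c["z_map"];v,u=np.mgrid[:z.shape[0],:z.shape[1]]
    p=np.dstack([(u-K[0,2])/K[0,0]*z,(v-K[1,2])/K[1,1]*z,z])
    w=p@R.from_rotvec(c["orientation"]).as_matrix().T+c["position"]
    w[z==0]=np.nan
    return w
E
python3 - <<'E'
from h import *
T=np.load("top0.npz");S=np.load("scene0.npz")
wt=cloud(T);ws=cloud(S)
for n,w in(("top",wt),("scene",ws)):
    sel=(abs(w[...,2])<.01);print(n,"counter z",np.nanmedian(w[...,2][sel]))
# tins: top faces, both views
im=T["image"]
for nm,(u,v),(us,vs) in(("L",(325,229),(337,198)),("M",(391,228),(298,172)),("R",(462,218),(258,149))):
    c0=wt[v,u]
    for n,w in(("top",wt),("scene",ws)):
        d=np.linalg.norm(w[...,:2]-c0[:2],axis=2)
        m=(d<.07)&(w[...,2]>.07)&(w[...,2]<.095)
        P=w[m];r=cv2.minAreaRect((P[:,:2]*1000).astype(np.float32))
        # inset-robust
        print(nm,n,m.sum(),"z",np.round(np.median(P[:,2]),4),"rect",[np.round(x,1) for x in r],"mean",P.mean(0).round(4), "pix",w[(vs,us) if n=="scene" else (v,u)].round(3))
# carton
for n,w in(("top",wt),("scene",ws)):
    d=np.linalg.norm(w[...,:2]-wt[245,225][:2],axis=2)
    for lo,hi in((.0025,.012),(.085,.102)):
        m=(d<.16)&(w[...,2]>lo)&(w[...,2]<hi);P=w[m]
        if m.sum()>10: print("carton",n,lo,m.sum(),[np.round(x,1) for x in cv2.minAreaRect((P[:,:2]*1000).astype(np.float32))],P.mean(0).round(3))
for u,v in((225,240),(148,220),(153,286),(185,218),(192,275),(258,202),(268,262),(264,235),(298,274),(369,266),(356,147),(293,140)):
    print((u,v),wt[v,u].round(3))
E
```

```text
top counter z -0.0013743856375885155
scene counter z 0.00047058773688390954
L top 933 z 0.0784 rect [array([494.1,  11.4]), array([60.3, 90.3]), np.float64(71.1)] mean [0.4937 0.0114 0.0784] pix [0.492 0.011 0.077]
L scene 557 z 0.0801 rect [array([495.7,  10.8]), array([63.1, 91. ]), np.float64(71.6)] mean [0.4988 0.0142 0.0796] pix [0.504 0.02  0.082]
M top 949 z 0.0785 rect [array([ 490.5, -150.7]), array([60.8, 90.4]), np.float64(68.3)] mean [ 0.4902 -0.1498  0.0784] pix [ 0.491 -0.148  0.076]
M scene 461 z 0.0801 rect [array([ 492.1, -150.6]), array([64.7, 90.7]), np.float64(69.3)] mean [ 0.4956 -0.1472  0.0795] pix [ 0.504 -0.136  0.082]
R top 977 z 0.0784 rect [array([ 508.9, -323.3]), array([61.4, 90.8]), np.float64(68.3)] mean [ 0.5085 -0.3219  0.0783] pix [ 0.511 -0.318  0.078]
R scene 398 z 0.0801 rect [array([ 510.4, -322.6]), array([66.5, 91.1]), np.float64(67.1)] mean [ 0.513  -0.3189  0.0795] pix [ 0.514 -0.308  0.08 ]
carton top 0.0025 2423 [array([459.4, 250.9]), array([315.5, 273. ]), np.float64(6.8)] [0.461 0.275 0.004]
carton top 0.085 702 [array([463.9, 266.5]), array([160.3, 178.2]), np.float64(11.5)] [0.462 0.282 0.093]
carton scene 0.0025 1942 [array([495.9, 282.9]), array([239.3, 315.7]), np.float64(17.6)] [0.451 0.27  0.006]
carton scene 0.085 808 [array([463.8, 264.4]), array([167.2, 177.6]), np.float64(12.5)] [0.472 0.259 0.093]
(225, 240) [0.471 0.272 0.002]
(148, 220) [0.514 0.387 0.196]
(153, 286) [ 0.357  0.46  -0.001]
(185, 218) [0.524 0.345 0.092]
(192, 275) [0.387 0.336 0.063]
(258, 202) [ 0.57   0.186 -0.001]
(268, 262) [ 0.412  0.16  -0.   ]
(264, 235) [ 0.482  0.17  -0.002]
(298, 274) [0.38  0.083 0.002]
(369, 266) [ 0.397 -0.1    0.   ]
(356, 147) [ 0.709 -0.076  0.006]
(293, 140) [0.732 0.09  0.005]
```

Run:
```python
import cv2
a=cv2.imread("pics/top0.png")[180:310,130:500];b=cv2.imread("pics/scene0.png")[130:300,230:500]
a=cv2.resize(a,None,fx=2.1,fy=2.1,interpolation=3)
cv2.imwrite("pics/crop1.png",a)
```

```text
(no output)
```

View pics/crop1.png

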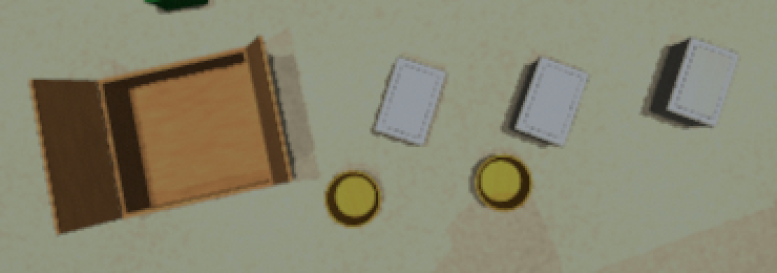

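```bash
cat >> h.py <<'E'
def down(yaw): return (R.from_euler('z',yaw)*R.from_rotvec([np.pi,0,0])).as_rotvec()
TINS={"L":(.495,.011,np.radians(-18.7)),"M":(.4915,-.1505,np.radians(-21.2)),"R":(.5095,-.323,np.radians(-22.3))}
H=.045
CC=np.array([.464,.2655]);CY=np.radians(12)
def C(x,y,z):  # carton frame -> world
    return np.append(CC+R.from_euler('z',CY).as_matrix()[:2,:2]@[x,y],z)
E
python3 - <<'E'
from h import *
from cell import manip,inverse_kinematics
for n in("top","scene"):
    w=cloud(np.load(n+"0.npz")).reshape(-1,3)
    q=w.copy();q[:,:2]=(w[:,:2]-CC)@R.from_euler('z',CY).as_matrix()[:2,:2]
    for s,nm in((-1,"narrow"),(1,"wide")):
        m=(abs(q[:,0])<.075)&(q[:,1]*s>.03)&(q[:,1]*s<.22)&(q[:,2]>.11)&(q[:,2]<.25);P=q[m]
        if len(P)<10: continue
        f=np.polyfit(P[:,2],P[:,1],1);print(n,nm,m.sum(),"angle",np.degrees(np.pi/2+s*np.arctan(f[0])).round(1),"y@.1",(f[0]*.1+f[1]).round(4),"zmax",P[:,2].max().round(3),"y",P[:,1].min().round(3),P[:,1].max().round(3))
    m=(q[:,2]>.09)&(q[:,2]<.098)&(abs(q[:,1])<.07)&(abs(q[:,0])<.1);print("walls x",[(np.percentile(q[m&(q[:,0]*s>0),0],[5,95]).round(3)) for s in(-1,1)])
def f():return manip.state()["contact_force"][2]
for k in"LMR":
    x,y,a=TINS[k];o=down(a)
    manip.move_pose([x,y,.16],o);
    if k=="L": manip.set_gripper(.088)
    manip.dwell(.2);f0=f()
    manip.move_linear([x,y,H],.12)
    manip.set_gripper(.04,40);g=manip.state()
    manip.move_linear([x,y,H+.05],.1);manip.dwell(.4);s=manip.state()
    print(k,"width",g["gripper_width"],s["gripper_width"],"grip",s["grasp_force"],"dF",s["contact_force"][2]-f0,"M",s["moment"].round(2),"t",s["clock"])
    if abs(s["gripper_width"]-.06)>.006: print("bad grip");break
    if k=="R" and abs(s["contact_force"][2]-f0)>4.5: print("holding full");break
    manip.move_linear([x,y,H+.0005],.08);manip.set_gripper(.088);manip.move_linear([x,y,.16],.2)
for yaw in(CY+np.pi/2,CY-np.pi/2): print(yaw,[inverse_kinematics(C(0,0,z),down(yaw)) for z in (.3,.05)])
E
```

```text
top narrow 517 angle 115.6 y@.1 -0.0857 zmax 0.164 y -0.117 -0.091
top wide 2008 angle 103.4 y@.1 0.0865 zmax 0.21 y 0.087 0.116
walls x [array([-0.08 , -0.075]), array([0.075, 0.08 ])]
scene narrow 697 angle 114.7 y@.1 -0.0864 zmax 0.164 y -0.118 -0.09
scene wide 563 angle 103.8 y@.1 0.0848 zmax 0.211 y 0.087 0.115
walls x [array([-0.08 , -0.074]), array([0.075, 0.081])]
L width 0.05973721672291588 0.059849045593804474 grip 39.99608550220728 dF -5.55543329682483 M [ 0.12 -0.02  0.02] t 5.5917
M width 0.05962015405971144 0.05977571571494979 grip 39.98979376628995 dF -2.439492863783332 M [0.07 0.01 0.05] t 11.25
R width 0.05968067579405419 0.05956934913190852 grip 39.929905235767365 dF -2.8407771543752505 M [0.08 0.02 0.01] t 16.9417
1.7802358370342162 [array([ 0.47313153, -0.03639272,  1.8240378 ,  0.        ,  1.35394757,
        0.26369202]), array([0.47313153, 0.1966399 , 2.06915073, 0.        , 0.87580202,
       0.26369202])]
-1.361356816555577 [None, None]
```

The left tin is full: it reads 5.6 N, against about 2.4 N and 2.8 N for the other two. Next I place it turned across the carton, so the gripper body stays clear of the flaps.

Run:
```python
from h import *
from cell import manip,cams
x,y,a=TINS["L"]
manip.move_pose([x,y,.16],down(a));manip.move_linear([x,y,H],.12);manip.set_gripper(.04,45)
manip.move_linear([x,y,.27],.15)
o=down(CY+np.pi/2)
manip.move_pose(C(0,0,.28),o);manip.dwell(.2)
s=manip.state();f0=s["contact_force"][2];print(s["gripper_width"],f0,s["clock"])
manip.move_linear(C(0,0,H+.012),.12);print(manip.state()["contact_force"].round(2))
manip.move_linear(C(0,0,H+.0055),.04);manip.dwell(.2);s=manip.state();print(s["contact_force"].round(2),s["tool_pos"],s["clock"])
manip.set_gripper(.088);manip.move_linear(C(0,0,.28),.2)
manip.move_pose(C(0,-.18,.28),o);manip.set_gripper(0);print(manip.state()["clock"])
c=cams.capture("top");cv2.imwrite("pics/top1.png",c["image"])
w=cloud(c)
for k,(p) in {"full":C(0,0,0)[:2],"M":TINS["M"][:2],"R":TINS["R"][:2]}.items():
    m=(np.linalg.norm(w[...,:2]-p,axis=2)<.07)&(w[...,2]>.07)&(w[...,2]<.089);print(k,[np.round(v,1) for v in cv2.minAreaRect((w[m][:,:2]*1000).astype(np.float32))],np.median(w[m][:,2]))
```

```text
0.0594598682360089 -6.106744823387554 25.2
[-0.43  0.32 -5.87]
[-0.14 -0.2  -5.87] [0.46386581 0.26543388 0.05041833] 27.7167
31.65
full [array([450.8, 244.3]), array([26.4, 58. ]), np.float64(11.8)] 0.08317688384151456
M [array([ 489.5, -149.8]), array([60.9, 90.6]), np.float64(68.2)] 0.07865011985595088
R [array([ 508.3, -321.4]), array([60.6, 90.9]), np.float64(68.6)] 0.07852160317566947
```

View pics/top1.png

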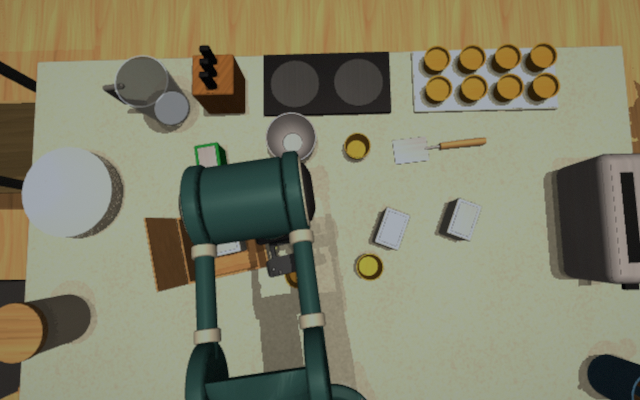

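The picture shows the full tin inside the carton at (228,248). Its top is at 0.085, so it is resting on the floor. The other two tins stand in place at (391,228) and (461,218). Next is the narrow flap, then the wide one.

```bash
cat > flap.py <<'E'
from h import *
from cell import manip,cams
def fold(s,hz,r,out,z0):
    o=down(CY+np.pi/2)
    manip.move_pose(C(0,s*out,.30),o);manip.move_linear(C(0,s*out,z0),.25)
    pts=[(.0855+.009+.004,z0)]
    for d in(65,45,25,10,0):
        t=np.radians(d);pts.append((.0855-r*np.cos(t)+.009+.001*np.sin(t),hz+.0035+r*np.sin(t)))
    pts.append((pts[-1][0],hz+.002))
    for y,z in pts:
        manip.move_linear(C(0,s*y,z),.09);print(y.round(3),z.round(3) if hasattr(z,'round') else z,manip.state()["contact_force"].round(1))
    manip.dwell(.2)
    manip.move_linear(C(0,s*y,.28),.25);print(manip.state()["clock"])
def look(n):
    for cam in("scene","top"):
        c=cams.capture(cam);w=cloud(c);q=w.copy();q[...,:2]=(w[...,:2]-CC)@R.from_euler('z',CY).as_matrix()[:2,:2]
        for a,b in((-.08,-.05),(-.05,-.02),(-.02,.02),(.02,.05),(.05,.08)):
            m=(abs(q[...,0])<.07)&(q[...,1]>a)&(q[...,1]<b)&(q[...,2]<.13)&(q[...,2]>-.01)
            print(cam,a,b,m.sum(),np.percentile(q[m][:,2],[5,50,95]).round(4) if m.sum() else "")
        cv2.imwrite(f"pics/{cam}_{n}.png",c["image"])
E
python3 - <<'E'
from flap import *
fold(-1,.097,.05,.16,.14)
look("n")
E
```

```text
Traceback (most recent call last):
  File "flap.py", line 11, in fold
    manip.move_linear(C(0,s*y,z),.09);print(y.round(3),z.round(3) if hasattr(z,'round') else z,manip.state()["contact_force"].round(1))
                                            ^^^^^^^
AttributeError: 'float' object has no attribute 'round'
```

```bash
sed -i 's/print(y.round(3),z.round(3) if hasattr(z,.round.) else z,/print(np.round([y,z],3),/; s/def fold(s,hz,r,out,z0):/def fold(s,hz,r,out,z0,app=True):/; s/^    manip.move_pose(C(0,s\*out,.30),o);/    if app: manip.move_pose(C(0,s*out,.30),o);/' flap.py
python3 - <<'E'
from flap import *
fold(-1,.097,.05,.16,.14,False)
look("n")
E
```

```text
[0.098 0.14 ] [ 0.2 -0.1 -0.4]
[0.074 0.146] [ 0.9 -0.1  0. ]
[0.06  0.136] [-0.8 -0.4 -0.7]
[0.05  0.122] [0.3 0.4 0.7]
[0.045 0.109] [0.4 0.3 0.1]
[0.045 0.1  ] [1.2 1.3 3.7]
[0.045 0.099] [-2.5  0.1 12.5]
36.8083
scene -0.08 -0.05 492 [0.0992 0.1014 0.1036]
scene -0.05 -0.02 510 [0.0989 0.1013 0.1037]
scene -0.02 0.02 549 [0.0419 0.0846 0.1017]
scene 0.02 0.05 398 [0.0043 0.0763 0.0871]
scene 0.05 0.08 264 [0.0032 0.0055 0.0082]
top -0.08 -0.05 755 [0.0966 0.0994 0.1021]
top -0.05 -0.02 751 [0.0968 0.0994 0.1021]
top -0.02 0.02 211 [0.0012 0.0963 0.1011]
top 0.02 0.05 14 [0.0011 0.0025 0.0063]
top 0.05 0.08 118 [0.0004 0.0036 0.0068]
```

View pics/scene_n.png

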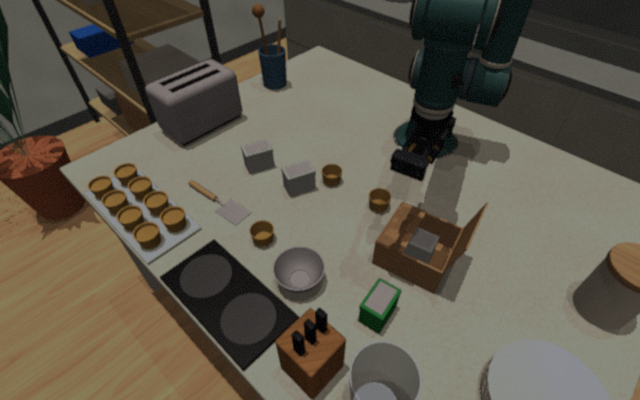

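The narrow flap lies flat at (405,225) and the full tin stands upright at (423,243). Now the wide flap.

Run:
```python
from flap import *
fold(1,.101,.085,.18,.17)
manip.move_linear(C(0,-.2,.32),.25)
look("w")
w=cloud(cams.capture("top"))
for k in"MR":
    m=(np.linalg.norm(w[...,:2]-TINS[k][:2],axis=2)<.07)&(w[...,2]>.07)&(w[...,2]<.089);print(k,w[m].mean(0).round(4))
print(manip.state()["contact_force"].round(1),manip.state()["clock"])
```

```text
[0.098 0.17 ] [ 0.4 -0.3  0.3]
[0.059 0.182] [ 0.   0.3 -0.2]
[0.035 0.165] [ 0.5 -0.2 -0.1]
[0.018 0.14 ] [0.1 0.3 0.9]
[0.011 0.119] [-0.3 -0.7 -0.4]
[0.01  0.105] [0.9 0.8 3. ]
[0.01  0.103] [-1.6 -0.9 11.2]
43.125
scene -0.08 -0.05 490 [0.0991 0.1014 0.1034]
scene -0.05 -0.02 490 [0.0993 0.1015 0.1057]
scene -0.02 0.02 698 [0.1033 0.1053 0.1075]
scene 0.02 0.05 542 [0.1029 0.1053 0.1076]
scene 0.05 0.08 574 [0.103  0.1053 0.1076]
top -0.08 -0.05 388 [0.0967 0.0994 0.1023]
top -0.05 -0.02 414 [0.097  0.0998 0.1039]
top -0.02 0.02 179 [0.1008 0.1034 0.1055]
top 0.02 0.05 52 [0.1007 0.1038 0.1065]
top 0.05 0.08 737 [0.1007 0.1033 0.1059]
M [ 0.4893 -0.1488  0.0785]
R [ 0.5079 -0.3201  0.0784]
[ 0.2 -0.4  0.2] 44.275
```

View pics/scene_w.png

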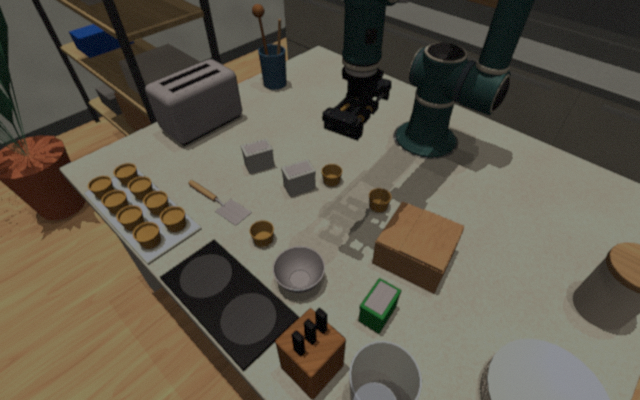

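The carton is closed flat at (420,238), the two nearly empty tins stand at (258,155) and (298,178), and the arm is clear of everything.

```bash
python3 -c "
from cell import order
print(order.close_job())"
```

```text
the job is handed in; nothing more can be done
None
```

The left tin was the full one: it now stands in the carton with both flaps folded flat (narrow first, then wide), the two nearly empty tins are back in place, and the job was handed in at about 44 s; no verdict came back.

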